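# Clear the mat and hold the pedal wrench ready

### The job

Get the bench ready for a pedal job: first clear the rubber mat by nesting the empty aluminium cup that stands on it fully down into its twin cup beside the mat, leaving the twin standing where it is. Then draw the steel pedal wrench up out of the wooden tool block, lean it over to about 45 degrees with the jaw end down, and hold the jaw roughly 10 cm above the middle of the mat. Finish while holding it still there in the gripper; leave the tyre levers and everything else on the bench in place.

Things in the scene. Friction and masses are not known exactly. Their poses are not given: they have to be found in the camera images.
- mat: Black rubber work mat, fixed flat on the bench, 200 x 160 mm (its x by y), 3 mm thick; origin at the centre of its underside, z up. It is near the middle of the bench.
- mat_cup: Empty loose aluminium cup, mouth up on the mat, 80 g. 68 mm high; foot 36 mm in diameter, 52 mm at 42 mm up, then a shoulder and an upright band of 62 mm outer diameter from 46 to 68 mm (rim); wall 2.6 mm. Origin: centre of underside, z to the mouth. Nested, its shoulder rests on the twin's rim: its origin 22 to 26 mm above the twin's, its whole band above the twin's rim.
- twin_cup: The identical second aluminium cup, empty, standing mouth up on the bare bench on the robot's right (-y) side of the mat; same sizes and origin as mat_cup.
- holder: Wooden tool block fixed on the bench on the robot's left (+y), 75 x 190 x 60 mm (x, y, z); origin at the centre of its underside, z up. Three upright pockets 43 mm (x) by 10 mm (y), 50 mm deep (floor 10 mm above the bench), at y = -60, 0 and +60 mm in its frame. One holds the wrench, two the tyre levers; which is which changes.
- wrench: Steel pedal wrench, grey grip, flat, 200 mm long, 8 mm thick, 200 g, standing jaw down in the block, the tallest tool there, leaning up to 3 degrees. Origin: middle of its jaw end; z along it to the handle end (up), x across its width, y through its thickness. Jaw of two prongs and head 36 mm wide up to 44 mm from the origin, then 22 mm; grip 24 x 14 mm from 95 mm to the end. Centre of mass near 85 mm.
- wrench_jaw (a point): Middle of the wrench's open jaw, 11 mm from its jaw end on its centre line.
- wrench_handle (a point): A point on the wrench's handle centre line, 170 mm from the jaw end and 30 mm from the handle end; the grip's flat side faces are 24 mm wide and 14 mm apart.
- lever_a: Black plastic tyre lever standing in a pocket of the block, 110 mm long (its top 120 mm above the bench), 8 mm thick, 34 mm wide at its foot, 22 mm above; origin at the middle of its lower end. To be left in place.
- lever_b: Second tyre lever, identical to lever_a. To be left in place.
- bell: Orange plastic bicycle bell, dome about 54 mm in diameter and 35 mm high, bystander; origin under its centre.
- hanger: Silver aluminium derailleur hanger lying flat, about 75 x 35 mm, 7 mm thick, bystander; origin under its broad end.
- screw_cup: White ceramic cup with screws, 72 mm in diameter, 62 mm high, bystander; origin under its centre.
- rear_lamp: Black plastic rear lamp standing upright, 44 mm wide, 60 mm high, bystander; origin under its centre.

How it is judged (in metres and radians):
On the way, in this order (a step that is already met when the one before it is completed fails the run):
1. the mat's cup is nested fully in the twin and let go (z of mat_cup in the frame of twin_cup between 0.015 and 0.029 m and horizontal distance between mat_cup and twin_cup below 0.006 m and angle between mat_cup's own z axis and vertical below 0.12 rad and contact force between the fingers and mat_cup below 0.1 N), for 0.3 s.
2. the wrench is drawn up clear of the block while held (height (world z) of wrench above 0.062 m and contact force between the fingers and wrench above 1 N), for 0.1 s.
At the end, for the whole second after the job is handed in: Cup seated in the upright twin (15 to 29 mm up, within 6 mm, tilt under 0.12 rad), twin within 40 mm of its start; wrench held still by the fingers, jaw down, 0.55 to 1.05 rad from vertical, jaw 50 to 160 mm above the bench and within 50 mm of the mat centre, handle above 120 mm (z of mat_cup in the frame of twin_cup between 0.015 and 0.029 m and horizontal distance between mat_cup and twin_cup below 0.006 m and angle between twin_cup's own z axis and vertical below 0.1 rad and angle between mat_cup's own z axis and vertical below 0.12 rad and height (world z) of twin_cup below 0.005 m and distance of twin_cup from where it was at the start of the episode below 0.04 m and angle between wrench's own z axis and vertical between 0.55 and 1.05 rad and contact force between wrench and holder below 0.1 N and height (world z) of wrench_jaw between 0.05 and 0.16 m and height (world z) of wrench_handle above 0.12 m and horizontal distance between wrench_jaw and mat below 0.05 m and contact force between the fingers and wrench above 1 N and linear speed of wrench below 0.03 m/s and angular speed of wrench below 0.2 rad/s); the arm keeps its last pose, push and grip.
It fails at once if a bystander on the bench is pushed more than 30 mm (distance of any of bell, hanger, screw_cup, rear_lamp from where it was at the start of the episode above 0.03 m).
It fails at once if a tyre lever is drawn out of the block or pushed more than 30 mm (distance of any of lever_a, lever_b from where it was at the start of the episode above 0.03 m).
It also fails if it takes over 64 s, if anything falls off the work surface, if the arm or the gripper's body presses on something with over 40 N, if the wrist force passes 120 N, or if a joint passes its speed limit or range.

### The arm

A 6-joint arm with a two-finger parallel gripper is mounted at the origin on the work surface. World frame = base frame: x ahead of the robot, y to its left, z up, the work surface at z = 0. Lengths are in mm, angles in rad, forces in N, time in s.
With the tool pointing down it reaches from about 275 to 1000 mm from the base axis. Payload 8.4 kg.
Tool frame: the origin (TCP) lies on the centre line of the jaws, within the pads' length; the fingertips stand 11 mm ahead of it and the grasp point (between the pads) lies 8 mm behind it; y points along the fingers, z is the direction in which the jaws open and shut, and the axes are right-handed (so a half turn about y gives the same grasp; the last joint's range is limited). The gripper opens to 85 mm and grips with 20 to 120 N. Pads are 22 mm wide; open, the fingers measure 114 mm over their backs; the gripper's body (76 mm by 85 mm) begins 54 mm behind the grasp point. The pads swing forward as they close: fully open they stand 13 mm farther back than shut.
Start: joints at [1.305, 0.353, 1.633, -0, 1.155, -0.002], TCP at [162.968, 603.382, 242.281] pointing down, gripper open.
Joint ranges: [-2.63, 2.63], [-0.92, 2.1], [0.06, 2.66], [-1.3, 4.44], [0, 2.69], [-3.02, 3.02]. Speed limits (rad/s): [2.22, 2.22, 2.79, 3.14, 3.14, 3.14].

### API

Orientations are given as [roll, pitch, yaw] about the fixed x, y, z axes, in that order (R = Rz(yaw) Ry(pitch) Rx(roll)).
In Python, from station import sense, eyes, manip gives the robot as it stands.
- The arm moves only by the tool servo_tool, never from a script. Its argument "commands" is a list of rows, each a list of 7 numbers: the finger opening in cm, from 0 to 8.54, then the shift along the tool's x, y, z in cm, then the turn, a rotation vector about the tool's x, y, z in degrees. In form: [[gripper, dx, dy, dz, ax, ay, az], ...]. A call has 1 to 10 rows; each row is the pose to reach, as a shift and turn from the pose measured when the call began, along the tool's axes at that moment; what a row does not reach only later rows make up. A row lasts 1/12 s, in which the tool goes at most 41.7 mm and 7.16 degrees, less where a joint would pass 70% of its speed; a pose out of reach is approached as far as the arm can. A call with a gripper value outside its range is refused whole. The fingers move at their own pace and stop on an object; "newtons" is the grip in N (left out, the last holds). Time passes only in rows, so rows that repeat a pose let the fingers close. It gives the time, the measured TCP pose, the force and the opening at its end, in the units of the state.
- sense(): the state, without advancing time (a new reading comes with each control period).
- eyes.capture(name): name is "side" or "top" or "wrist"; returns (picture, depth): 420x560x3 uint8, red, green, blue; 420x560 float32, mm along the optical axis (not along the pixel's ray), 0 where there is no reading.
- eyes.camera_model(name): a dict with "fx", "fy", "cx", "cy" (pixels), "R" (3x3) and "t" (3): a world point X has camera coordinates R X + t. Camera axes: x right, y down, z forward; pixel columns grow to the right and rows downward; lengths in mm; the calibration is good to about 2 mm. A picture is of the moment at which its call begins: read the wrist's pose just before it. camera_model takes no time and is no camera call; for the wrist camera it gives the pose at the moment of the call.
- manip.job_done(): hands the job in, once; it reports no verdict.
The state is a dict: "t": time; "joint_pos": joint angles; "joint_velocities": joint speeds; "effort": joint torques, N m; "ee_pos": TCP position; "eef_rot": TCP orientation; "contact_force": force on the tool from outside, world axes, zero at the start; "torque": the same for the moment, N m; "opening": opening from 0.0 (shut) to 1.0 (fully open).
Only numpy, scipy, OpenCV 4.12 (cv2) and the standard library are available. Lean on these libraries where they do the work, as an engineer would, in place of code of your own. Each camera call takes 0.05 s, during which the arm holds its last target.

## Working session

There is one attempt and no reset: what is moved stays moved. The work goes in short steps, Python scripts to look and compute and a tool call to move; the robot and the scene stay as the last step left them, time stands still between calls to the robot, and variables do not carry over. Pictures are saved under pics/ and viewed, and the job is handed in when it is done.

Besides the shell and the picture viewer there is one more tool, called after "Emit:" as name(argument=value, ...) on one line, values as JSON. servo_tool: Moves the arm, as the interface text tells. Its arguments: {"type":"object","properties":{"commands":{"type":"array"},"newtons":{"type":"number"}},"required":["commands"]}

```bash
ls; mkdir -p pics; cat > h.py <<'E'
import numpy as np,cv2
from station import sense,eyes,manip
def cap(n,f):
    m=eyes.camera_model(n); p,d=eyes.capture(n)
    cv2.imwrite('pics/'+f+'.png',p[:,:,::-1]); np.savez('pics/'+f+'.npz',p=p,d=d,**{k:np.array(v) for k,v in m.items()})
    return p,d,m
def load(f):
    z=np.load('pics/'+f+'.npz'); return z['p'],z['d'],{k:z[k] for k in ['fx','fy','cx','cy','R','t']}
def pts(d,m):
    v,u=np.mgrid[:d.shape[0],:d.shape[1]]
    c=np.stack([(u-m['cx'])/m['fx']*d,(v-m['cy'])/m['fy']*d,d],-1)
    return (c-np.array(m['t']))@np.array(m['R'])
def ray(m,u,v,z):
    R=np.array(m['R']);t=np.array(m['t'])
    o=-R.T@t; r=R.T@np.array([(u-m['cx'])/m['fx'],(v-m['cy'])/m['fy'],1]); return o+r*(z-o[2])/r[2]
def proj(m,X):
    c=np.array(m['R'])@np.array(X)+np.array(m['t']); return m['fx']*c[0]/c[2]+m['cx'],m['fy']*c[1]/c[2]+m['cy']
E
python3 - <<'E'
from h import *
s=sense();print(s)
for n in ['top','side']:
    p,d,m=cap(n,n+'0');print(n,-np.array(m['R']).T@m['t'],m['fx'])
E
```

```text
pics
{'t': 0.0, 'joint_pos': array([ 1.30459734e+00,  3.53650461e-01,  1.63416745e+00,  3.40822171e-05,
        1.15516795e+00, -2.41287909e-03]), 'joint_velocities': array([ 0.00183574,  0.00098301, -0.00123351, -0.00055591,  0.00122289,
       -0.00027875]), 'effort': array([ 3.40493971e-03, -6.05254984e+01, -3.42078710e+01,  2.95556601e-04,
        9.24028252e-03, -4.78422703e-05]), 'ee_pos': array([162.8351511 , 602.9283484 , 241.54595817]), 'eef_rot': array([-1.57218946e+00,  3.45229041e-05, -2.63799917e-01]), 'contact_force': array([0.30075242, 0.57758652, 0.05338268]), 'torque': array([0.00608061, 0.00388554, 0.03036258]), 'opening': 0.9976801496668299}
top [ 508.50151914   48.13164931 1031.76011688] 424.5027961428007
side [314.3991354  920.05115138 770.63833787] 533.6197054006351
```

View pics/top0.png

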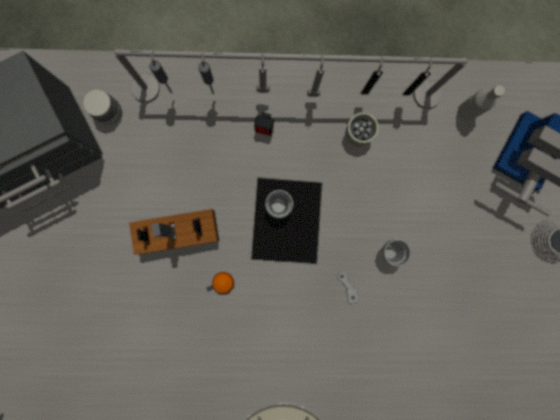

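View pics/side0.png

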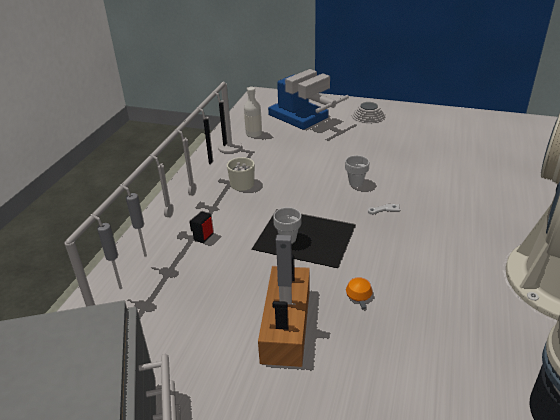

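The top view shows the mat near (287,220) with its cup at (279,204). The twin is at (396,252). The block is at (174,232), with the grey wrench in its middle pocket near (165,230) and the levers at (143,235) and (197,227). The side view shows the wrench as the tallest tool. Next I measure these.

```bash
python3 - <<'E'
from h import *
for n in ['top0','side0']:
    p,d,m=load(n); P=pts(d,m); print(n,'tcp proj',proj(m,[163,603,242]),'base',proj(m,[0,0,100]), 'z med bench',np.median(P[...,2]), (d==0).mean())
    hsv=cv2.cvtColor(p,cv2.COLOR_RGB2HSV)
    x,y,z=P[...,0],P[...,1],P[...,2]
    # holder top
    w=(hsv[...,0]<16)&(hsv[...,1]>140)&(abs(z-60)<6)&(y>150)
    k=np.argwhere(w); q=P[w]; print('holder top',len(q),q.mean(0),cv2.minAreaRect(q[:,:2].astype(np.float32)))
    # mat
    w=(p.max(-1)<40)&(abs(z-3)<8)&(abs(y)<200)&(x>300)&(x<750)
    n_,l,st,c=cv2.connectedComponentsWithStats(w.astype(np.uint8)); i=1+np.argmax(st[1:,4]);q=P[l==i]
    print('mat',len(q),q.mean(0),cv2.minAreaRect(q[:,:2].astype(np.float32)))
    for nm,zl in [('matcup',(55,80)),('twin',(50,78))]:
        w=(z>zl[0])&(z<zl[1])&(x>330)&(x<680)&((abs(y-50)<90) if nm=='matcup' else ((y<-120)&(y>-320)))
        if nm=='twin': w&=(x<540)
        q=P[w]; 
        if len(q)>10: print(nm,len(q),q.mean(0),q.min(0),q.max(0),cv2.minEnclosingCircle(q[:,:2].astype(np.float32)))
    w=(z>85)&(y>200)&(y<500)&(x>330)&(x<650)
    n_,l,st,c=cv2.connectedComponentsWithStats(w.astype(np.uint8))
    for i in range(1,n_):
        q=P[l==i]
        if len(q)>5: print('tool',st[i],q.mean(0).round(),q.min(0).round(),q.max(0).round(),cv2.minAreaRect(q[:,:2].astype(np.float32)))
for n in ['top0','side0']:
    im=cv2.imread('pics/'+n+'.png'); 
    c=im[150:290,110:420] if n[0]=='t' else im[180:380,220:420]
    cv2.imwrite('pics/'+n+'z.png',cv2.resize(c,None,fx=2.5 if n[0]=='t' else 3,fy=2.5 if n[0]=='t' else 3,interpolation=cv2.INTER_CUBIC))
E
```

```text
top0 tcp proj (np.float64(-51.18205317024058), np.float64(432.5993410945901)) base (np.float64(283.9967244884904), np.float64(483.5713640456412)) z med bench -0.48921099684234104 0.0038520408163265304
holder top 1944 [528.69195231 252.81115747  59.45579523] ((529.0639038085938, 258.2096862792969), (72.29094696044922, 189.2581787109375), 10.493051528930664)
mat 4319 [554.71468204  -5.19770556   2.52451623] ((561.65966796875, -2.48223876953125), (154.0272979736328, 195.12132263183594), 86.7291259765625)
matcup 118 [600.28194742  17.9590205   68.76000492] [567.64242087 -11.52910222  55.16410743] [627.3639534   47.9499059   75.20526212] ((597.3013916015625, 18.03329086303711), 30.8350830078125)
twin 201 [ 490.19762115 -253.55783881   62.43270631] [ 459.94409712 -283.38307291   50.12622295] [ 519.90381712 -222.23139879   71.54286514] ((490.1161804199219, -253.12701416015625), 31.1447811126709)
tool [ 44 175   3   5  10] [633. 498. 165.] [630. 496. 160.] [637. 500. 170.] ((633.7863159179688, 498.6919250488281), (7.449264049530029, 3.34084153175354), 23.66677474975586)
tool [ 58 180   3   5
[... 1259 characters left out ...]
.07732384 -13.32433073  55.00727415] [624.46929474  51.7546148   72.94420427] ((593.49755859375, 19.348812103271484), 33.224761962890625)
twin 280 [ 486.90752453 -250.42512073   59.44330525] [ 456.42035498 -285.83478771   50.17429646] [ 517.86529548 -216.85675918   69.56084486] ((488.7157897949219, -252.35305786132812), 35.52189636230469)
tool [276 235  19  59 871] [526. 263. 155.] [514. 200.  85.] [539. 272. 212.] ((532.1419677734375, 236.4344024658203), (24.580974578857422, 69.50518798828125), 11.068217277526855)
tool [272 301  16  18 236] [517. 322. 105.] [505. 315.  85.] [531. 326. 121.] ((518.4380493164062, 320.6149597167969), (25.492876052856445, 9.590702056884766), 10.752276420593262)
```

View pics/top0z.png

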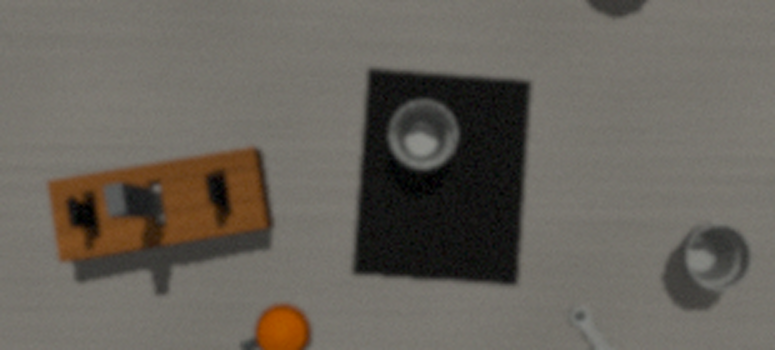

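View pics/side0z.png

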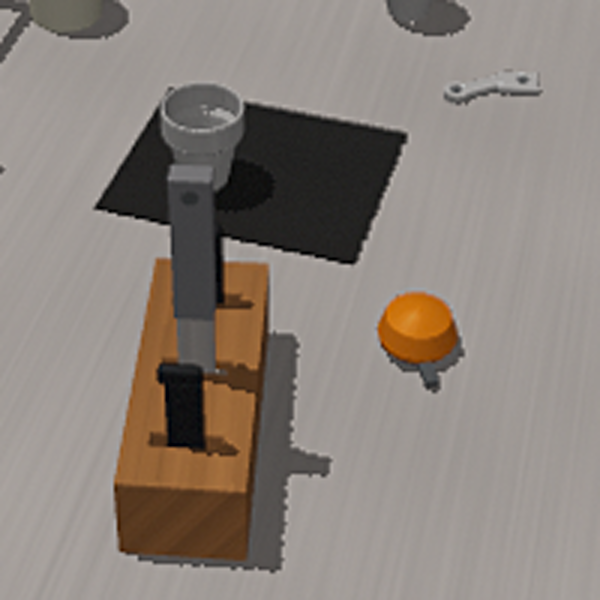

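The cups measure 31 mm in radius with rims at about 69 to 71 mm, which matches the given sizes. The wrench top is at 212 mm, also as expected. Next I refine the mat centre, the cup circles and the wrench lean, and make the move helper.

```bash
cat >> h.py <<'E'
from scipy.spatial.transform import Rotation as Ro
def delta(pos,rpy,s=None):
    s=s or sense(); R=Ro.from_euler('xyz',s['eef_rot']); T=Ro.from_euler('xyz',rpy)
    d=R.inv().apply(np.array(pos)-s['ee_pos'])/10; a=(R.inv()*T).as_rotvec(degrees=True)
    print('t %.2f'%s['t'],'pos',s['ee_pos'].round(1),'rpy',s['eef_rot'].round(3),'F',s['contact_force'].round(1),'op %.3f'%s['opening'],'j',s['joint_pos'].round(2))
    print('d cm',d.round(2),'turn deg',a.round(2))
E
python3 - <<'E'
from h import *
p,d,m=load('top0');P=pts(d,m)
w=((p.max(-1)<45)).astype(np.uint8); w[:170]=0;w[275:]=0;w[:,:240]=0;w[:,335:]=0
c=max(cv2.findContours(w,cv2.RETR_EXTERNAL,cv2.CHAIN_APPROX_NONE)[0],key=cv2.contourArea)
r=cv2.minAreaRect(c);print('mat px',r,ray(m,*r[0],3)); b=[ray(m,*q,3) for q in cv2.boxPoints(r)];print(np.round(b))
# wrench by height
for n in ['top0','side0']:
    p,d,m=load(n);P=pts(d,m);x,y,z=P[...,0],P[...,1],P[...,2]
    for lo in range(90,216,15):
        w=(z>lo)&(z<lo+15)&(abs(y-258)<30)&(abs(x-527)<35)
        if w.sum()>4: q=P[w];print(n,lo,w.sum(),q.mean(0).round(1),q.min(0).round(1),q.max(0).round(1))
s=sense();delta([596,18.5,190],[-np.pi/2,0,np.arctan2(18.5,596)-np.pi/2],s)
E
```

```text
mat px ((286.5660095214844, 220.57614135742188), (63.90860366821289, 80.29541778564453), 4.085616588592529) [561.11306913  -2.81717539   3.        ]
[[469.  80.   3.]
 [663.  69.   3.]
 [655. -87.   3.]
 [460. -74.   3.]]
top0 105 17 [530.5 253.2 113.1] [518.1 250.4 106.2] [541.9 258.9 119.7]
top0 120 20 [528.9 252.8 127.8] [517.8 250.  120.4] [541.2 259.1 134.8]
top0 135 23 [530.6 253.6 143.2] [517.6 250.1 135.5] [542.9 261.3 149.4]
top0 150 20 [528.3 252.9 157.9] [517.4 249.9 150.6] [542.2 262.4 164.2]
top0 165 25 [529.8 253.2 172.2] [517.2 250.  165. ] [541.8 262.9 179.7]
top0 180 25 [528.4 253.1 187.5] [517.  250.  180.1] [542.8 263.5 193.2]
top0 195 83 [529.7 257.3 207. ] [518.6 250.2 195.3] [542.5 266.8 210. ]
top0 210 33 [531.1 259.  211. ] [518.7 250.6 210. ] [541.7 266.4 213.4]
side0 90 59 [525.9 263.6  96.6] [514.6 256.6  90.4] [536.8 267.5 104.8]
side0 105 87 [525.8 266.4 112.6] [514.2 262.5 105.1] [537.6 271.  120. ]
side0 120 90 [525.5 266.2 127.6] [515.  258.6 120. ] [538.8 271.5 134.9]
side0 135 97 [525.7 265.8 142.5] [514.9 256.4 135.1] [538.3 270.3 149.9]
side0 150 102 [525.6 265.5 157.4] [514.8 252.3 150. ] [538.  269.3 164.8]
side0 165 100 [525.3 265.2 172.6] [514.8 251.  165.1] [537.5 269.5 179.8]
side0 180 101 [525.7 266.1 187.6] [513.8 250.7 180.2] [538.4 269.6 195. ]
side0 195 160 [526.6 263.6 204.8] [513.7 250.  195.1] [539.4 270.4 210. ]
side0 210 15 [525.  262.1 210.6] [516.3 255.  210. ] [533.2 267.5 211.5]
t 0.10 pos [162.9 603.  241.6] rpy [-1.572 -0.    -0.264] F [-0.1  0.6 -0.3] op 1.001 j [ 1.3   0.35  1.63 -0.    1.16 -0.  ]
d cm [ 57.05   5.22 -45.13] turn deg [6.000e-02 7.311e+01 5.000e-02]
```

Emit:
servo_tool(commands=[[8.54,1.5,-2,-1.2,0,2,0],[8.54,4,-4,-3.2,0,5,0],[8.54,7,-5,-5.6,0,9,0],[8.54,10,-5,-8,0,13,0],[8.54,13,-5,-10.4,0,17,0],[8.54,16,-5,-12.8,0,20.5,0],[8.54,19,-5,-15,0,24,0],[8.54,22,-5,-17.4,0,28,0],[8.54,25,-5,-19.8,0,32,0],[8.54,28,-5,-22.2,0,36,0]], newtons=30)

```text
t: 0.93
ee_pos: [375.9, 314.0, 291.8]
eef_rot: [-1.572, -0.001, -0.895]
contact_force: [0.6, 1.0, -0.0]
opening: 1.004
```

```bash
python3 -c "
from h import *
delta([595.3,18.7,200],[-np.pi/2,0,np.arctan2(18.5,596)-np.pi/2])"
```

```text
t 0.93 pos [375.9 314.  291.8] rpy [-1.572e+00 -1.000e-03 -8.950e-01] F [ 0.6  1.  -0. ] op 1.004 j [ 0.69  0.09  1.86 -0.    1.2   0.02]
d cm [36.75  9.21 -1.33] turn deg [ 0.05 36.93  0.06]
```

Emit:
servo_tool(commands=[[8.54,3.6,0,0,0,3.5,0],[8.54,7.3,0,0,0,7,0],[8.54,11,0,-0.3,0,11,0],[8.54,15,0,-0.5,0,15,0],[8.54,19,0,-0.7,0,19,0],[8.54,23,0.5,-0.8,0,23,0],[8.54,27,1.5,-1,0,27,0],[8.54,31,3.5,-1.1,0,31,0],[8.54,34,6,-1.3,0,34,0],[8.54,36,8,-1.3,0,36.5,0]])

```text
t: 1.77
ee_pos: [591.8, 21.8, 210.4]
eef_rot: [-1.571, -0.002, -1.537]
contact_force: [-0.4, -0.1, 0.2]
opening: 1.0
```

Emit:
servo_tool(commands=[[8.54,1,1.2,0,0,0.5,0],[8.54,1,1.2,0,0,0.5,0],[8.54,1,1.2,0,0,0.5,0]])

```text
t: 2.02
ee_pos: [591.4, 11.3, 197.4]
eef_rot: [-1.574, -0.002, -1.547]
contact_force: [0.8, 0.8, 0.7]
opening: 1.0
```

```bash
python3 -c "
from h import *
delta([595.3,18.7,70],[-np.pi/2,0,np.arctan2(18.5,596)-np.pi/2])
p,d,m=cap('wrist','w1'); print(m); P=pts(d,m); z=P[...,2]
w=(abs(z-71)<5)
n_,l,st,c=cv2.connectedComponentsWithStats(w.astype(np.uint8))
for i in range(1,n_):
  if st[i,4]>100:
    q=P[l==i]; print(st[i],q.mean(0),cv2.minEnclosingCircle(q[:,:2].astype(np.float32)))
"
```

```text
t 2.02 pos [591.4  11.3 197.4] rpy [-1.574 -0.002 -1.547] F [0.8 0.8 0.7] op 1.000 j [ 0.02  0.35  1.75 -0.    1.05 -0.01]
d cm [-0.75 12.74  0.45] turn deg [ 0.19 -0.39  0.1 ]
{'fx': 295.3161862742066, 'fy': 295.3161862742066, 'cx': 276.52528320663384, 'cy': 209.5491719208105, 'R': array([[ 0.9996922 ,  0.02461301, -0.00311452],
       [ 0.02444072, -0.95549057,  0.29400753],
       [ 0.00426052, -0.29399315, -0.95579803]]), 't': array([-590.77098971,  -28.43207819,  337.43735964])}
[247 163  68  67 721] [594.36667721  18.43693925  70.4562959 ] ((594.197509765625, 18.93048858642578), 30.946674346923828)
[541 271  17  19 164] [859.21680705 -57.81249154  71.06591905] ((860.767578125, -59.02375030517578), 8.052753448486328)
```

View pics/w1.png

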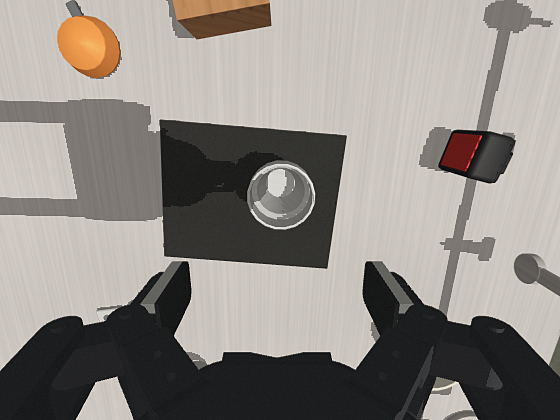

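The wrist view shows the cup mouth centred at about (281,195), on the mat's far left part. Its rim circle is at (594.3, 18.9) with radius 31 and height 70.5, consistent with the other views. Going down to grip the band.

Emit:
servo_tool(commands=[[8.54,-0.4,1.5,0.2,0.2,-0.2,0],[8.54,-0.75,3.5,0.3,0.2,-0.4,0],[8.54,-0.75,5.5,0.3,0.2,-0.4,0],[8.54,-0.75,7.5,0.3,0.2,-0.4,0],[8.54,-0.75,9.5,0.3,0.2,-0.4,0],[8.54,-0.75,11.3,0.3,0.2,-0.4,0],[8.54,-0.75,12.8,0.3,0.2,-0.4,0],[8.54,-0.75,13.8,0.3,0.2,-0.4,0],[8.54,-0.75,14.3,0.3,0.2,-0.4,0],[8.54,-0.75,14.3,0.3,0.2,-0.4,0]])

```text
t: 2.9
ee_pos: [594.5, 20.0, 55.4]
eef_rot: [-1.569, -0.002, -1.538]
contact_force: [-1.2, 0.8, -0.0]
opening: 1.0
```

```bash
python3 -c "
from h import *
delta([594.3,18.8,54],[-np.pi/2,0,np.arctan2(18.5,596)-np.pi/2])
p,d,m=cap('wrist','w2'); P=pts(d,m); z=P[...,2]
w=(abs(z-71)<5)
n_,l,st,c=cv2.connectedComponentsWithStats(w.astype(np.uint8))
for i in range(1,n_):
  if st[i,4]>100:
    q=P[l==i]; print(st[i],q.mean(0),cv2.minEnclosingCircle(q[:,:2].astype(np.float32)))
"
```

```text
t 2.90 pos [594.5  20.   55.4] rpy [-1.569 -0.002 -1.538] F [-1.2  0.8 -0. ] op 1.000 j [ 0.03  0.54  1.83 -0.    0.77  0.  ]
d cm [ 0.12  0.14 -0.02] turn deg [-0.11  0.12  0.09]
[ 209  227  136  124 3422] [594.31617138  18.18781445  69.95256261] ((594.2203369140625, 18.94147300720215), 31.39566993713379)
[146 265  41  53 611] [548.74707631  23.22002058  71.19194384] ((547.6946411132812, 19.332212448120117), 11.712295532226562)
[366 265  42  55 604] [639.55169704  26.15716251  71.24450319] ((640.3668212890625, 22.300235748291016), 12.2230863571167)
```

View pics/w2.png

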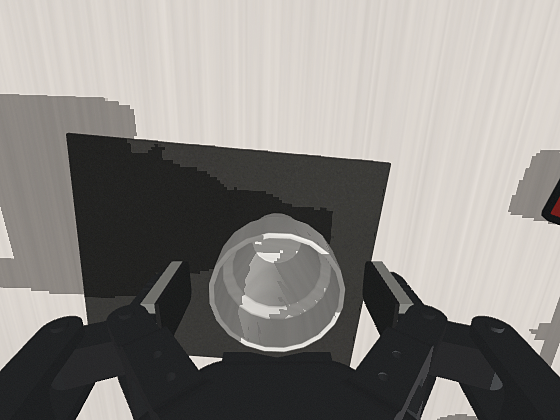

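The cup at (276,290) is centred between the pads, so I close on it.

Emit:
servo_tool(commands=[[7,0.1,0.1,0,0,0,0],[6,0.1,0.1,0,0,0,0],[5.5,0.1,0.1,0,0,0,0],[5.5,0.1,0.1,0,0,0,0],[5.5,0.1,0.1,0,0,0,0],[5.5,0.1,0.1,0,0,0,0]], newtons=35)

```text
t: 3.45
ee_pos: [595.7, 18.8, 56.6]
eef_rot: [-1.566, -0.002, -1.538]
contact_force: [-0.8, -0.5, 6.4]
opening: 0.721
```

Emit:
servo_tool(commands=[[5.5,0,-0.7,0,0,0,0],[5.5,0,-1.8,0,0,0,0],[5.5,0,-3.2,0,0,0,0],[5.5,0,-4.8,0,0,0,0],[5.5,0,-6.4,0,0,0,0],[5.5,0,-8,0,0,0,0],[5.5,0,-9.2,0,0,0,0],[5.5,0,-10,0,0,0,0],[5.5,0,-10,0,0,0,0]])

```text
t: 4.2
ee_pos: [596.4, 19.0, 158.9]
eef_rot: [-1.563, -0.002, -1.538]
contact_force: [-0.0, -0.0, -1.0]
opening: 0.726
```

```bash
python3 -c "
from h import *
delta([489.4,-252.7,160],[-np.pi/2,0,np.arctan2(-252.7,489.4)-np.pi/2])
p,d,m=cap('wrist','w3'); P=pts(d,m); z=P[...,2]
print(m['R'],m['t'])
c=P[240:360,200:350]; print(np.nanmax(c[...,2]))
"
```

```text
t 4.20 pos [596.4  19.  158.9] rpy [-1.563 -0.002 -1.538] F [-0. -0. -1.] op 0.726 j [ 0.03  0.4   1.77 -0.    0.96 -0.  ]
d cm [ 26.8   -0.16 -11.58] turn deg [-0.48 29.18 -0.03]
[[ 0.99942045  0.03305739  0.0081226 ]
 [ 0.02921446 -0.9554245   0.29378654]
 [ 0.01747235 -0.29337898 -0.95583654]] [-597.81546638  -12.71999535  294.99582034]
290.5605649198023
```

View pics/w3.png

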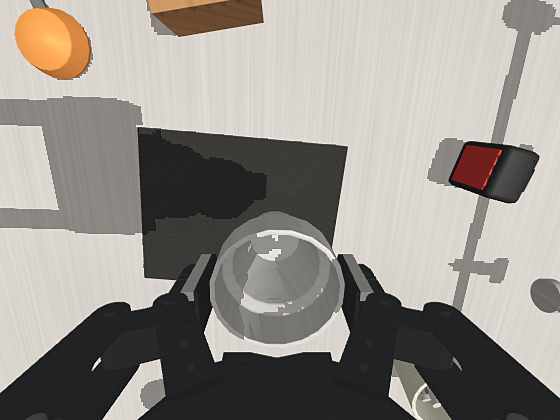

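The cup is lifted and sits upright between the pads. Carrying it over the twin.

Emit:
servo_tool(commands=[[5.5,1.2,0,-0.5,0,1.3,0],[5.5,3.5,0,-1.5,0,3.8,0],[5.5,6.8,0,-2.9,0,7.4,0],[5.5,10.2,0,-4.4,0,11,0],[5.5,13.6,0,-5.9,-0.2,14.8,0],[5.5,17,0,-7.3,-0.3,18.5,0],[5.5,20.2,0,-8.7,-0.4,22,0],[5.5,23.2,0,-10,-0.5,25.2,0],[5.5,25.6,0,-11,-0.5,27.8,0],[5.5,26.8,0,-11.6,-0.5,29.2,0]])

```text
t: 5.08
ee_pos: [486.5, -255.4, 156.3]
eef_rot: [-1.574, -0.001, -2.053]
contact_force: [-0.3, 0.2, -0.7]
opening: 0.717
```

Emit:
servo_tool(commands=[[5.5,0,0,0,0,0,0],[5.5,0,0,0,0,0,0]])

```text
t: 5.25
ee_pos: [485.4, -255.7, 155.5]
eef_rot: [-1.576, -0.001, -2.054]
contact_force: [0.4, 0.7, -1.2]
opening: 0.717
```

```bash
python3 -c "
from h import *
delta([489.4,-252.7,80],[-np.pi/2,0,np.arctan2(-252.7,489.4)-np.pi/2])
cap('wrist','w4'); cap('side','s4');cap('top','t4')
for n in ['t4','s4','w4']:
  p,d,m=load(n); P=pts(d,m); x,y,z=[P[...,i] for i in range(3)]
  r=np.hypot(x-489.4,y+252.7)<40
  for lo in [40,50,60,100,110,120,130,140,150,160,170,180,190]:
    w=r&(z>lo)&(z<lo+10)
    if w.sum()>20:
      q=P[w]; print(n,lo,w.sum(),q.mean(0).round(1),cv2.minEnclosingCircle(q[:,:2].astype(np.float32)))
im=cv2.imread('pics/s4.png')[90:240,280:440]; cv2.imwrite('pics/s4z.png',cv2.resize(im,None,fx=4,fy=4))
"
```

```text
t 5.25 pos [ 485.4 -255.7  155.5] rpy [-1.576e+00 -1.000e-03 -2.054e+00] F [ 0.4  0.7 -1.2] op 0.717 j [-0.49  0.34  1.87 -0.    0.93 -0.  ]
d cm [-0.46  7.55  0.25] turn deg [ 0.3  -0.4   0.05]
t4 40 57 [ 491.4 -249.9   45.2] ((489.8843994140625, -251.31661987304688), 29.538190841674805)
t4 50 34 [ 491.9 -234.1   55.3] ((489.95025634765625, -250.75390625), 30.223800659179688)
t4 60 71 [ 492.6 -235.7   66.3] ((490.5505676269531, -252.88479614257812), 30.87922477722168)
t4 100 144 [ 487.7 -258.4  106. ] ((488.0102844238281, -253.24649047851562), 18.161968231201172)
t4 110 43 [ 489.6 -265.5  114.7] ((489.2979736328125, -253.9021759033203), 20.33052635192871)
t4 140 44 [ 506.  -253.3  145.4] ((492.1510314941406, -249.66287231445312), 28.165681838989258)
t4 150 42 [ 492.1 -233.2  155.6] ((490.3494873046875, -245.74307250976562), 36.68016052246094)
t4 160 86 [ 497.5 -236.6  166.1] ((491.39599609375, -246.4733123779297), 37.23934555053711)
t4 170 38 [ 494.5 -241.4  172.9] ((493.74932861328125, -245.79432678222656), 37.55341720581055)
s4 40 124 [ 488.1 -256.    46.1] ((484.423095703125, -25
[... 1730 characters left out ...]
060546875), 20.80821990966797)
w4 130 1247 [ 478.8 -267.5  135.2] ((484.21923828125, -256.0819396972656), 22.80240249633789)
w4 140 2906 [ 479.2 -267.6  145.9] ((485.4107971191406, -254.74061584472656), 30.164371490478516)
w4 150 2566 [ 483.  -260.3  155.3] ((491.84381103515625, -248.50474548339844), 39.63766098022461)
w4 160 4137 [ 487.3 -259.5  166. ] ((490.9034729003906, -250.11610412597656), 39.67758560180664)
w4 170 2126 [ 482.4 -249.7  172.8] ((491.5366516113281, -249.1790771484375), 39.64908218383789)
w4 180 1250 [ 488.6 -250.4  185.2] ((491.8465576171875, -248.62112426757812), 39.68833923339844)
w4 190 715 [ 501.2 -249.9  195.9] ((492.87188720703125, -245.984375), 39.226051330566406)
```

View pics/w4.png

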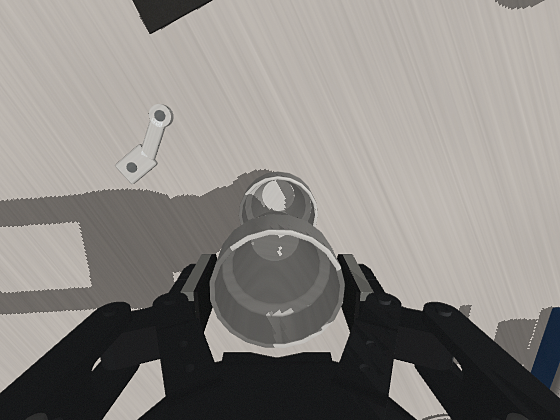

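View pics/s4z.png

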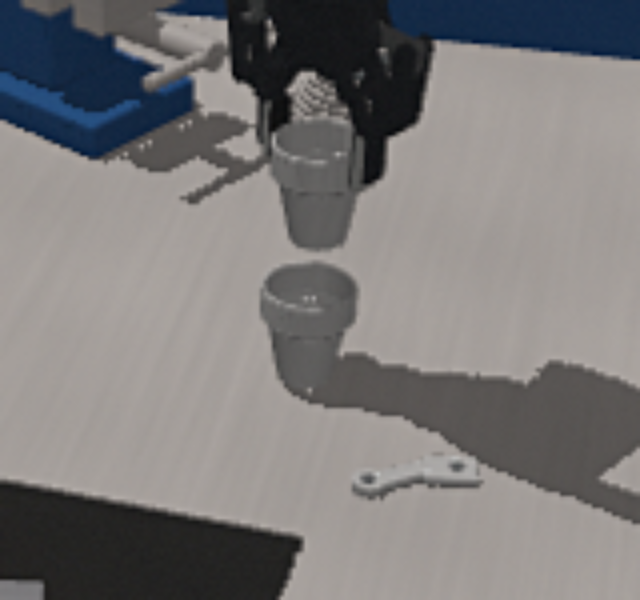

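Side view: the held cup is just above the twin. The same-camera offsets of foot against twin mouth are (+3.0,+1.6) in wrist, (+2.3,+0.2) in top and (+5,−2.6) in side. I correct by about (+3.2,+1) and go down.

```bash
python3 -c "
from h import *
delta([488.6,-254.7,90],[-np.pi/2,0,np.arctan2(-252.7,489.4)-np.pi/2])"
```

```text
t 5.40 pos [ 486.7 -254.3  156. ] rpy [-1.575e+00 -1.000e-03 -2.051e+00] F [ 1.1 -0.3 -0.9] op 0.719 j [-0.48  0.34  1.87 -0.    0.94 -0.  ]
d cm [-0.06  6.6   0.22] turn deg [ 0.24 -0.23  0.04]
```

Emit:
servo_tool(commands=[[5.5,-0.1,1,0.2,0.2,-0.2,0],[5.5,-0.1,2,0.2,0.2,-0.2,0],[5.5,-0.1,3,0.2,0.2,-0.2,0],[5.5,-0.1,4,0.2,0.2,-0.2,0],[5.5,-0.1,5,0.2,0.2,-0.2,0],[5.5,-0.1,6,0.2,0.2,-0.2,0],[5.5,-0.1,6.6,0.2,0.2,-0.2,0],[5.5,-0.1,6.6,0.2,0.2,-0.2,0]])

```text
t: 6.07
ee_pos: [487.7, -253.8, 88.2]
eef_rot: [-1.574, -0.001, -2.048]
contact_force: [0.1, 1.1, -1.3]
opening: 0.717
```

```bash
python3 -c "
from h import *
delta([488.6,-254.7,78.5],[-np.pi/2,0,np.arctan2(-252.7,489.4)-np.pi/2])
cap('side','s5');cap('wrist','w5')
im=cv2.imread('pics/s5.png')[90:240,280:440]; cv2.imwrite('pics/s5z.png',cv2.resize(im,None,fx=4,fy=4))
"
```

```text
t 6.07 pos [ 487.7 -253.8   88.2] rpy [-1.574e+00 -1.000e-03 -2.048e+00] F [ 0.1  1.1 -1.3] op 0.717 j [-0.48  0.44  1.91 -0.    0.8  -0.  ]
d cm [0.04 0.97 0.12] turn deg [ 0.19 -0.04  0.04]
```

View pics/s5z.png

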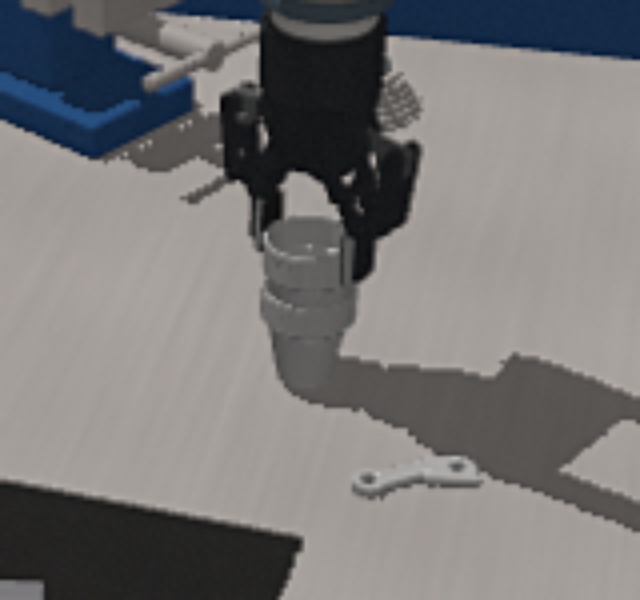

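The cup is well inside the twin and no contact force shows. Going down the last centimetre.

Emit:
servo_tool(commands=[[5.5,0,0.3,0.05,0.1,0,0],[5.5,0,0.6,0.1,0.2,0,0],[5.5,0,0.85,0.1,0.2,0,0],[5.5,0,1,0.1,0.2,0,0],[5.5,0,1,0.1,0.2,0,0]])

```text
t: 6.58
ee_pos: [489.3, -254.7, 79.5]
eef_rot: [-1.569, -0.001, -2.048]
contact_force: [-1.4, -0.4, -1.5]
opening: 0.722
```

```bash
python3 -c "
from h import *
delta([488.6,-254.7,77],[-np.pi/2,0,np.arctan2(-252.7,489.4)-np.pi/2])
cap('side','s6');cap('wrist','w6')
im=cv2.imread('pics/s6.png')[120:200,320:400]; cv2.imwrite('pics/s6z.png',cv2.resize(im,None,fx=6,fy=6))
"
```

```text
t 6.58 pos [ 489.3 -254.7   79.5] rpy [-1.569e+00 -1.000e-03 -2.048e+00] F [-1.4 -0.4 -1.5] op 0.722 j [-0.48  0.45  1.92 -0.    0.77 -0.  ]
d cm [ 0.03  0.25 -0.07] turn deg [-0.12 -0.04  0.04]
```

View pics/s6z.png

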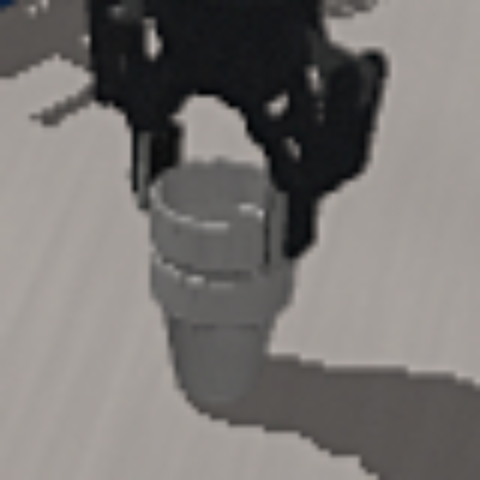

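Emit:
servo_tool(commands=[[5.5,0,0.1,0,0,0,0],[5.5,0,0.2,0,0,0,0],[5.5,0,0.25,0,0,0,0],[5.5,0,0.25,0,0,0,0]])

```text
t: 7.02
ee_pos: [490.0, -255.1, 77.9]
eef_rot: [-1.567, -0.001, -2.048]
contact_force: [-1.2, 0.4, 7.5]
opening: 0.716
```

There is now 7.5 N upward at about the expected nesting height, so I release.

Emit:
servo_tool(commands=[[6.6,0,-0.05,0,0,0,0],[7.5,0,-0.05,0,0,0,0],[8.54,0,-0.05,0,0,0,0],[8.54,0,-0.05,0,0,0,0],[8.54,0,-0.05,0,0,0,0],[8.54,0,-0.05,0,0,0,0]])

```text
t: 7.52
ee_pos: [490.0, -255.0, 78.3]
eef_rot: [-1.567, -0.001, -2.048]
contact_force: [0.4, -0.7, -0.9]
opening: 1.005
```

Emit:
servo_tool(commands=[[8.54,0,-0.7,0,0,0,0],[8.54,0,-1.5,0,0,0,0],[8.54,0,-2.5,0,0,0,0],[8.54,0,-4,0,0,0,0],[8.54,0,-6,0,0,0,0],[8.54,0,-8,0,0,0,0],[8.54,0,-10,0,0,0,0],[8.54,0,-12,0,0,0,0],[8.54,0,-14,0,0,0,0],[8.54,0,-16,0,0,0,0]])

```text
t: 8.35
ee_pos: [489.5, -254.7, 240.7]
eef_rot: [-1.566, -0.001, -2.048]
contact_force: [0.2, -0.1, 0.9]
opening: 1.004
```

```bash
python3 -c "
from h import *
delta([527,259,300],[-np.pi/2,0,np.radians(11-90)])
cap('side','s7');cap('wrist','w7')
im=cv2.imread('pics/s7.png')[120:200,320:400]; cv2.imwrite('pics/s7z.png',cv2.resize(im,None,fx=6,fy=6))
for n in ['s7','w7']:
  p,d,m=load(n); P=pts(d,m); x,y,z=[P[...,i] for i in range(3)]
  r=np.hypot(x-489.4,y+252.7)<45
  print(n,'max z',np.sort(z[r&(z<130)])[-10:].round())
  for lo,hi in [(84,98),(70,90),(55,69)]:
    w=r&(z>lo)&(z<hi)
    if w.sum()>20:
      q=P[w]; print(n,lo,w.sum(),q.mean(0).round(1),cv2.minEnclosingCircle(q[:,:2].astype(np.float32)))
"
```

```text
t 8.35 pos [ 489.5 -254.7  240.7] rpy [-1.566e+00 -1.000e-03 -2.048e+00] F [ 0.2 -0.1  0.9] op 1.004 j [-0.48  0.24  1.8  -0.    1.1  -0.  ]
d cm [-47.35  -6.06 -20.24] turn deg [ -0.25 -38.35   0.13]
s7 max z [92. 92. 92. 92. 92. 92. 93. 93. 93. 93.]
s7 84 138 [ 488.  -253.1   88.4] ((486.65167236328125, -251.63827514648438), 33.867919921875)
s7 70 312 [ 487.3 -251.7   80.2] ((486.951171875, -250.2637481689453), 36.08486557006836)
s7 55 166 [ 485.3 -242.9   63.1] ((490.78460693359375, -251.798828125), 35.29609680175781)
w7 max z [94. 94. 94. 94. 94. 94. 94. 95. 95. 95.]
w7 84 700 [ 486.1 -254.6   91. ] ((487.49468994140625, -253.22203063964844), 31.152347564697266)
w7 70 672 [ 482.6 -261.6   78.2] ((487.92254638671875, -252.11019897460938), 30.281187057495117)
w7 55 726 [ 485.  -254.    64.1] ((487.8150329589844, -251.5564422607422), 29.856204986572266)
```

View pics/s7z.png

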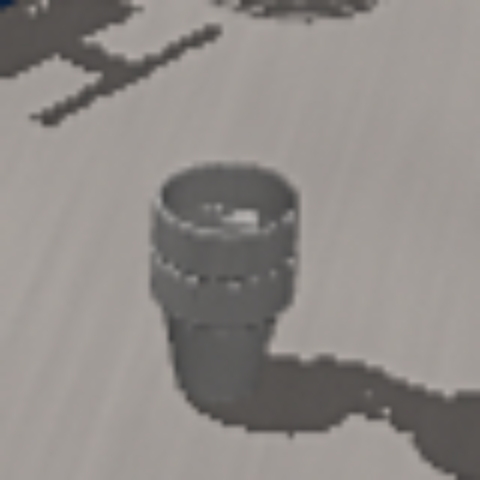

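View pics/w7.png

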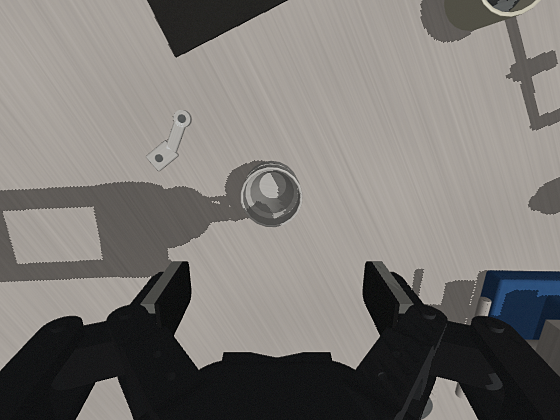

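The nested cup's rim is at 92–94 mm, so its origin is about 24 mm above the twin's. The bands are stacked flush and concentric, at (271,193) in the wrist view, and the cup is released. Moving on to the wrench.

Emit:
servo_tool(commands=[[8.54,-1.5,-1,-0.7,0,-1.3,0],[8.54,-4.5,-2,-2,0,-3.8,0],[8.54,-8,-3,-3.5,0,-6.5,0],[8.54,-11.6,-4,-5,0,-9.5,0],[8.54,-15.2,-5,-6.5,0,-12.5,0],[8.54,-18.8,-6,-8,0,-15.5,0],[8.54,-22.4,-6,-9.6,0,-18.5,0],[8.54,-26,-6,-11.1,0,-21.5,0],[8.54,-29.6,-6,-12.6,0,-24.5,0],[8.54,-33,-6,-14.1,0,-27,0]])

```text
t: 9.28
ee_pos: [516.7, 104.7, 301.4]
eef_rot: [-1.562, -0.005, -1.574]
contact_force: [1.0, 0.2, -0.3]
opening: 0.999
```

```bash
python3 -c "
from h import *
delta([527,259,300],[-np.pi/2,0,np.radians(11-90)])"
```

```text
t 9.28 pos [516.7 104.7 301.4] rpy [-1.562 -0.005 -1.574] F [ 1.   0.2 -0.3] op 0.999 j [ 0.2   0.14  1.78 -0.01  1.22  0.21]
d cm [-15.44   0.07   0.98] turn deg [ -0.5  -11.18   0.35]
```

Emit:
servo_tool(commands=[[8.54,-2.5,0,0.1,0,-1.5,0],[8.54,-5,0,0.3,0,-3.5,0],[8.54,-8,0,0.5,-0.2,-6,0],[8.54,-11,0,0.7,-0.3,-8.5,0.2],[8.54,-13.5,0,0.9,-0.5,-10,0.3],[8.54,-15,0,1,-0.5,-11.2,0.3],[8.54,-15.4,0,1,-0.5,-11.2,0.3],[8.54,-15.4,0,1,-0.5,-11.2,0.3]])

```text
t: 9.95
ee_pos: [526.9, 258.9, 300.4]
eef_rot: [-1.571, -0.001, -1.378]
contact_force: [-0.1, -0.3, 0.8]
opening: 0.999
```

```bash
python3 -c "
from h import *
delta([527,259,174],[-np.pi/2,0,np.radians(11-90)])
cap('wrist','w8'); p,d,m=load('w8'); P=pts(d,m); x,y,z=[P[...,i] for i in range(3)]
for lo in [85,100,120,140,160,180,200,207]:
  w=(z>lo)&(z<lo+ (10 if lo>=200 else 20))&(abs(x-527)<40)&(abs(y-258)<40)
  if w.sum()>20:
    q=P[w]; print(lo,w.sum(),q.mean(0).round(1),q.min(0).round(1),q.max(0).round(1),cv2.minAreaRect(q[:,:2].astype(np.float32)))
"
```

```text
t 9.95 pos [526.9 258.9 300.4] rpy [-1.571e+00 -1.000e-03 -1.378e+00] F [-0.1 -0.3  0.8] op 0.999 j [ 0.45  0.24  1.65 -0.    1.25  0.26]
d cm [-0.02 12.64  0.02] turn deg [0.04 0.05 0.08]
100 61 [526.7 267.  113.4] [514.7 264.8 107.3] [537.6 269.4 120. ] ((526.1506958007812, 266.9404296875), (23.313783645629883, 0.7209810614585876), 10.366869926452637)
120 98 [525.4 266.8 130.8] [514.1 264.5 120. ] [537.5 269.3 139.2] ((525.8145141601562, 266.9356384277344), (23.886383056640625, 0.7260211706161499), 10.215387344360352)
140 115 [526.2 266.9 150.8] [514.2 264.6 140.7] [537.4 269.2 160. ] ((525.8544921875, 266.7491455078125), (23.54122543334961, 0.7802526950836182), 10.621854782104492)
160 135 [525.5 266.8 170.6] [514.2 264.5 160.1] [537.6 269.1 179.4] ((525.8834838867188, 266.9211730957031), (23.730152130126953, 0.8035506010055542), 10.209059715270996)
180 173 [526.1 267.  190.2] [514.2 264.5 180.5] [537.7 269.1 199.6] ((525.8885498046875, 267.056396484375), (23.885330200195312, 1.0393990278244019), 10.835488319396973)
200 325 [526.6 262.3 208. ] [514.3 251.5 200.2] [539.2 269.3 210. ] ((527.3255615234375, 260.1143493652344), (23.68444061279297, 14.791210174560547), 11.6428804397583)
207 538 [527.2 260.4 210. ] [514.7 251.4 207.1] [539.9 269.  212.1] ((527.2138671875, 260.06011962890625), (23.193273544311523, 14.758400917053223), 11.238554000854492)
```

View pics/w8.png

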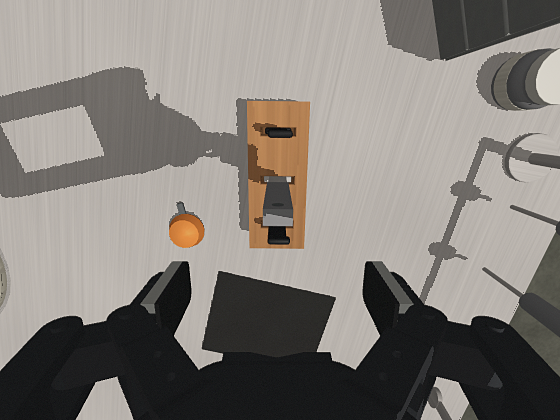

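The wrist view shows the wrench's handle end at about (280,215), with levers at (280,131) and (279,236). The wrench is upright: its face stays at y≈267 from z=113 to 190. The top is centred at (527.2, 260.0) with yaw about 10.6°. Going down over the handle.

Emit:
servo_tool(commands=[[8.54,-0.1,1.2,0,0,0,0],[8.54,-0.1,3,0,0,0,0],[8.54,-0.1,5,0,0,0,0],[8.54,-0.1,7,0,0,0,0],[8.54,-0.1,9,0,0,0,0],[8.54,-0.1,11,0,0,0,0],[8.54,-0.1,12.5,0,0,0,0],[8.54,-0.1,13.2,0,0,0,0],[8.54,-0.1,13.2,0,0,0,0],[8.54,-0.1,13.2,0,0,0,0]])

```text
t: 10.83
ee_pos: [526.6, 258.0, 168.4]
eef_rot: [-1.572, -0.002, -1.38]
contact_force: [0.6, -0.0, -1.0]
opening: 1.001
```

```bash
python3 -c "
from h import *
delta([527.2,260,168],[-np.pi/2,0,np.radians(10.6-90)])
cap('wrist','w9')"
```

```text
t 10.83 pos [526.6 258.  168.4] rpy [-1.572 -0.002 -1.38 ] F [ 0.6 -0.  -1. ] op 1.001 j [ 0.45  0.37  1.78 -0.    0.99  0.26]
d cm [-0.18  0.04  0.09] turn deg [0.06 0.35 0.11]
```

View pics/w9.png

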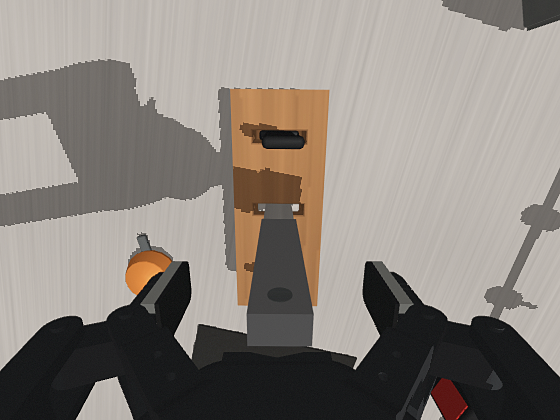

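The handle at (280,290) lies centred between the pads. Closing firmly.

Emit:
servo_tool(commands=[[7,-0.1,0,0.05,0,0,0],[5.5,-0.15,0,0.05,0,0.3,0],[4,-0.15,0,0.05,0,0.3,0],[3,-0.15,0,0.05,0,0.3,0],[1.8,-0.15,0,0.05,0,0.3,0],[1.8,-0.15,0,0.05,0,0.3,0],[1.8,-0.15,0,0.05,0,0.3,0],[1.8,-0.15,0,0.05,0,0.3,0],[1.8,-0.15,0,0.05,0,0.3,0]], newtons=80)

```text
t: 11.63
ee_pos: [527.4, 260.1, 169.5]
eef_rot: [-1.57, -0.001, -1.385]
contact_force: [-0.7, 0.2, 4.8]
opening: 0.276
```

```bash
python3 -c "
from h import *
delta([527.2,260,168],[-np.pi/2,0,np.radians(10.6-90)])
cap('wrist','w10')"
```

```text
t 11.63 pos [527.4 260.1 169.5] rpy [-1.570e+00 -1.000e-03 -1.385e+00] F [-0.7  0.2  4.8] op 0.276 j [ 0.46  0.37  1.78 -0.    0.99  0.27]
d cm [ 0.01  0.15 -0.02] turn deg [-0.03  0.06  0.07]
```

View pics/w10.png

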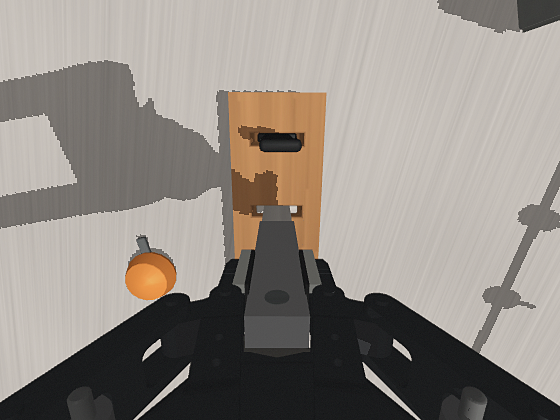

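The pads hold the handle, with an opening of about 23.5 mm against the 24 mm grip. Drawing it straight up.

Emit:
servo_tool(commands=[[1.8,0,-0.7,0,0,0,0],[1.8,0,-2,0,0,0,0],[1.8,0,-3.5,0,0,0,0],[1.8,0,-5,0,0,0,0],[1.8,0,-6.5,0,0,0,0],[1.8,0,-8.3,0,0,0,0],[1.8,0,-10.3,0,0,0,0],[1.8,0,-12.3,0,0,0,0],[1.8,0,-14.3,0,0,0,0],[1.8,0,-15,0,0,0,0]])

```text
t: 12.52
ee_pos: [528.1, 260.7, 322.5]
eef_rot: [-1.567, -0.0, -1.385]
contact_force: [0.8, 0.0, -1.0]
opening: 0.271
```

```bash
python3 -c "
from h import *
delta([527.4,260,320],[-np.pi/2,0,np.radians(10.6-90)])
cap('side','s11');cap('wrist','w11')
for n in ['s11','w11']:
  p,d,m=load(n); P=pts(d,m); x,y,z=[P[...,i] for i in range(3)]
  w=(np.hypot(x-527,y-260)<35)&(z>130)&(z<300); q=P[w]
  for lo in range(130,300,20):
    k=q[(q[:,2]>lo)&(q[:,2]<lo+20)]
    if len(k)>5: print(n,lo,len(k),k.mean(0).round(1),k.min(0).round(1),k.max(0).round(1))
"
```

```text
t 12.52 pos [528.1 260.7 322.5] rpy [-1.567 -0.    -1.385] F [ 0.8  0.  -1. ] op 0.271 j [ 0.46  0.23  1.62 -0.    1.29  0.27]
d cm [ 0.06  0.25 -0.08] turn deg [-0.23  0.07  0.02]
s11 150 38 [526.9 264.1 166.1] [510.4 259.3 161.5] [544.6 268.6 169.8]
s11 170 135 [527.9 264.  180.9] [510.4 257.4 170. ] [546.1 269.1 189.9]
s11 190 205 [527.7 263.8 199.9] [510.6 256.4 190.3] [546.1 269.5 209.9]
s11 210 127 [527.5 263.8 219.4] [517.2 251.8 210.1] [538.4 268.8 229.8]
s11 230 133 [528.1 264.1 239.5] [517.  260.5 230.1] [539.  268.1 249.8]
s11 250 141 [526.8 265.7 260.7] [516.  254.7 250.1] [539.1 270.8 269.9]
s11 270 168 [526.1 266.2 280.4] [515.2 251.2 270.1] [538.1 270.9 290. ]
s11 290 86 [526.7 266.4 295.3] [514.6 250.8 290. ] [539.  271.1 299.9]
w11 150 36 [528.6 265.  167.2] [510.8 261.8 163.8] [545.6 268.2 170. ]
w11 170 129 [528.  264.9 181.9] [510.5 260.5 170. ] [545.6 268.4 189.7]
w11 190 329 [528.1 263.6 202.3] [510.7 254.7 190.3] [545.9 267.9 209.9]
w11 210 185 [527.9 264.8 220.6] [517.1 262.5 210. ] [538.7 266.9 229.6]
w11 230 230 [527.8 264.8 240.2] [517.  262.6 230.3] [538.4 267.  249.4]
w11 250 210 [527.2 267.7 264.2] [515.4 265.2 257.7] [539.  270.2 269.9]
w11 270 437 [527.1 267.7 280.6] [515.3 265.2 270. ] [538.9 270.1 289.9]
w11 290 279 [527.2 267.7 295.1] [515.3 265.2 290. ] [539. 270. 300.]
```

View pics/s11.png

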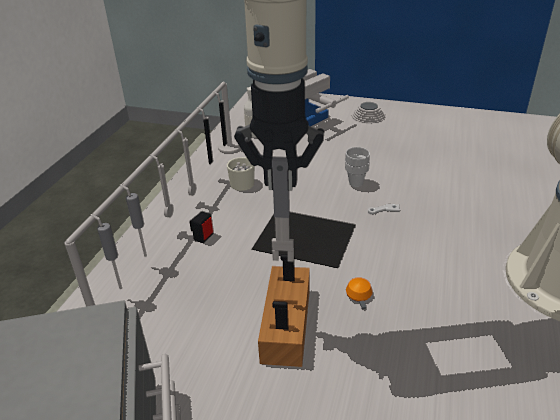

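The wrench is out and upright in the gripper: jaw end at about 162 mm, head 36 mm wide, jaw point 150 mm ahead of the TCP. Next I compute the moves to the mat and the lean.

```bash
python3 -c "
from h import *
delta([470,-2,325],[-np.pi/2,0,-np.pi/2])"
```

```text
t 12.62 pos [527.8 260.6 320.8] rpy [-1.568e+00 -1.000e-03 -1.385e+00] F [ 0.9  0.5 -2.7] op 0.267 j [ 0.46  0.23  1.62 -0.    1.28  0.27]
d cm [ 24.73  -0.44 -10.54] turn deg [-0.18 10.67  0.02]
```

Emit:
servo_tool(commands=[[1.8,1,-0.2,-0.4,0,0.4,0],[1.8,3,-0.4,-1.3,0,1.3,0],[1.8,5.8,-0.5,-2.5,0,2.5,0],[1.8,8.8,-0.5,-3.8,0,3.8,0],[1.8,12,-0.5,-5.1,0,5.2,0],[1.8,15.2,-0.5,-6.5,0,6.6,0],[1.8,18.4,-0.5,-7.8,0,8,0],[1.8,21.2,-0.5,-9,0,9.2,0],[1.8,23.5,-0.5,-10,0,10.2,0],[1.8,24.7,-0.5,-10.5,0,10.7,0]])

```text
t: 13.45
ee_pos: [468.1, -4.6, 324.1]
eef_rot: [-1.571, -0.001, -1.574]
contact_force: [0.2, 0.1, -2.1]
opening: 0.27
```

```bash
python3 -c "
from h import *
T=(Ro.from_euler('y',-45,degrees=True)*Ro.from_euler('xyz',[-np.pi/2,0,-np.pi/2])).as_euler('xyz')
print(T)
delta([455.5,-2,212],T)"
```

```text
[-0.78539816  0.         -1.57079633]
t 13.45 pos [468.1  -4.6 324.1] rpy [-1.571e+00 -1.000e-03 -1.574e+00] F [ 0.2  0.1 -2.1] op 0.270 j [-0.01  0.03  1.85 -0.    1.26 -0.01]
d cm [-0.27 11.21 -1.27] turn deg [44.99 -0.16  0.15]
```

Emit:
servo_tool(commands=[[1.8,0,0.5,-0.1,2,0,0],[1.8,0,1,-0.2,6,0,0],[1.8,0,2,-0.4,11,0,0],[1.8,-0.1,3.2,-0.6,16,0,0],[1.8,-0.1,4.5,-0.8,21,0,0],[1.8,-0.2,5.8,-1,26,0,0],[1.8,-0.2,7,-1.1,31,-0.1,0.1],[1.8,-0.3,8.2,-1.2,36,-0.2,0.1],[1.8,-0.3,9.3,-1.3,40,-0.2,0.1],[1.8,-0.3,10.2,-1.3,43,-0.2,0.1]])

```text
t: 14.28
ee_pos: [451.3, -1.3, 220.5]
eef_rot: [-0.831, -0.0, -1.569]
contact_force: [0.8, 3.3, -2.3]
opening: 0.269
```

```bash
python3 -c "
from h import *
delta([455.5,-2,212],[-np.pi/4,0,-np.pi/2])"
```

```text
t 14.28 pos [451.3  -1.3 220.5] rpy [-0.831 -0.    -1.569] F [ 0.8  3.3 -2.3] op 0.269 j [-0.01 -0.14  2.5   0.23  0.05 -0.24]
d cm [ 0.07  0.91 -0.26] turn deg [ 2.59  0.1  -0.06]
```

The lean is 42.4° and the jaw is near the mat centre, but joint 5 is close to its lower limit. I shift slightly forward and down without more tilt, which centres the jaw and should relieve the joint.

Emit:
servo_tool(commands=[[1.8,0,0.2,0.1,0,0,0],[1.8,0,0.5,0.25,0,0,0],[1.8,0,0.8,0.4,0,0,0],[1.8,0,1,0.5,0,0,0],[1.8,0,1,0.5,0,0,0],[1.8,0,1,0.5,0,0,0]])

```text
t: 14.78
ee_pos: [461.5, -1.3, 216.1]
eef_rot: [-0.833, 0.0, -1.569]
contact_force: [-0.3, -0.7, -2.0]
opening: 0.27
```

```bash
python3 -c "
from h import *
delta([460,-2,216],[-np.pi/4,0,-np.pi/2])
s=sense();R=Ro.from_euler('xyz',s['eef_rot']).as_matrix();print('jaw',s['ee_pos']+149.5*R[:,1],'handle',s['ee_pos']-9.5*R[:,1],'lean',np.arccos(-R[2,1]),s['joint_velocities'].round(3))
cap('side','s12');cap('top','t12');cap('wrist','w12')
for n in ['s12','t12','w12']:
  p,d,m=load(n);P=pts(d,m);x,y,z=[P[...,i] for i in range(3)]
  w=(abs(y)<40)&(x>470)&(x<620)&(z>60)&(z<200)
  n_,l,st,c=cv2.connectedComponentsWithStats(w.astype(np.uint8))
  for i in range(1,n_):
    if st[i,4]>80: q=P[l==i];print(n,st[i,4],q.mean(0).round(),q.min(0).round(),q.max(0).round()); u,sv,vt=np.linalg.svd(q-q.mean(0),full_matrices=False);print('axis',vt[0].round(3))
"
```

```text
t 14.78 pos [461.5  -1.3 216.1] rpy [-0.833  0.    -1.569] F [-0.3 -0.7 -2. ] op 0.270 j [-0.01 -0.11  2.49  0.39  0.03 -0.4 ]
d cm [ 0.07 -0.1  -0.12] turn deg [ 2.7   0.08 -0.09]
jaw [562.12545521  -1.06520834 105.49314739] handle [455.11455682  -1.29718911 223.09252583] lean 0.7382926425341403 [ 0.003 -0.008  0.005  0.002 -0.007 -0.003]
s12 677 [523.   3. 149.] [470. -10.  86.] [581.   9. 200.]
axis [ 0.674 -0.026 -0.738]
t12 232 [531.  -1. 159.] [486.  -9. 109.] [583.   5. 200.]
axis [-0.694 -0.004  0.72 ]
w12 1782 [513.   4. 159.] [470.  -4.  88.] [582.   7. 200.]
axis [-0.681  0.038  0.731]
```

View pics/s12.png

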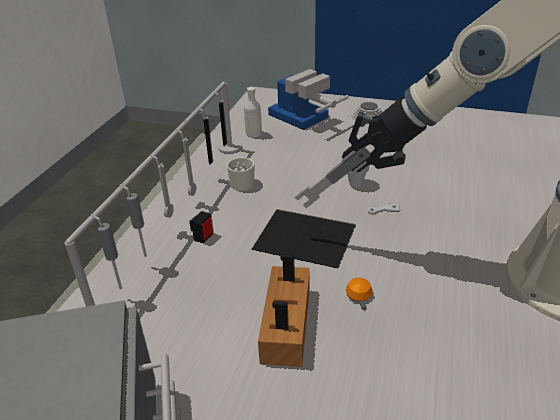

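View pics/t12.png

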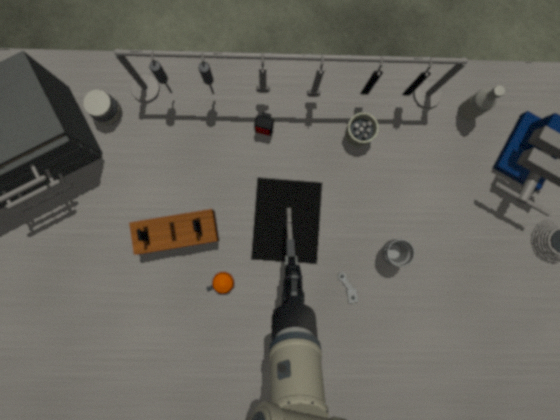

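The side view shows the wrench held at about 45°, jaw down over the mat, with its tip near (305,200). The levers are still in the block. The top view shows the jaw at (289,210) over the mat centre and the nested cups at (398,252). Last stillness and cup checks before handing in.

```bash
python3 -c "
from h import *
for i in range(3):
  s=sense();print(s['t'],s['ee_pos'].round(1),s['joint_pos'].round(3),s['joint_velocities'].round(4),s['opening'].round(3)); cap('top','t13')
p,d,m=load('t13');P=pts(d,m);x,y,z=[P[...,i] for i in range(3)]
r=np.hypot(x-489.4,y+252.7)<45
w=r&(z>80); q=P[w];print(np.percentile(q[:,2],[50,90,99]),cv2.minEnclosingCircle(q[:,:2].astype(np.float32)))
w=r&(z>30)&(z<66); q=P[w];print(len(q),q.mean(0))
p0,_,_=load('top0')
def cen(p,lo,hi,f):
  h=cv2.cvtColor(p,cv2.COLOR_RGB2HSV);v=np.argwhere(f(h));return v.mean(0).round(1),len(v)
f=lambda h:(h[...,0]<14)&(h[...,1]>220)&(h[...,2]>150)
print('bell',cen(p0,0,0,f),cen(p,0,0,f))
"
```

```text
Traceback (most recent call last):
AttributeError: 'float' object has no attribute 'round'
```

```bash
python3 -c "
from h import *
for i in range(3):
  s=sense();print(s['t'],s['ee_pos'].round(1),s['joint_pos'].round(3),s['joint_velocities'].round(4),s['opening']); cap('top','t13')
p,d,m=load('t13');P=pts(d,m);x,y,z=[P[...,i] for i in range(3)]
r=np.hypot(x-489.4,y+252.7)<45
w=r&(z>80); q=P[w];print(np.percentile(q[:,2],[50,90,99]),cv2.minEnclosingCircle(q[:,:2].astype(np.float32)))
w=r&(z>30)&(z<66); q=P[w];print(len(q),q.mean(0))
"
```

```text
14.9333 [461.5  -1.3 216.4] [-0.013 -0.109  2.486  0.394  0.027 -0.405] [ 0.0016  0.0014  0.0001  0.0152 -0.0062 -0.0129] 0.26741669887454894
14.9833 [461.6  -1.3 216.4] [-0.013 -0.109  2.486  0.394  0.027 -0.406] [-0.0003 -0.0011  0.0018  0.0124 -0.0047 -0.0113] 0.2701264686511427
15.0333 [461.6  -1.3 216.4] [-0.013 -0.109  2.486  0.395  0.026 -0.406] [-0.0005  0.0018  0.0001  0.0081 -0.005  -0.0073] 0.27119416326334855
[90.01404957 93.45351094 95.08664729] ((490.21173095703125, -253.62457275390625), 31.074934005737305)
276 [ 489.62941062 -257.04202562   50.52707807]
```

```bash
python3 -c "
from h import *
for i in range(14): eyes.capture('top')
s=sense();print(s['t'],s['ee_pos'].round(1),s['joint_pos'].round(4),s['joint_velocities'].round(4),s['opening'],s['contact_force'])
"
```

```text
15.7833 [461.8  -1.3 216.4] [-0.0132 -0.1087  2.4864  0.3966  0.0258 -0.408 ] [ 0.0002 -0.0001  0.0019  0.0001 -0.0002 -0.0015] 0.26938837253630665 [ 0.77140287  0.76413663 -1.61348008]
```

The arm has settled, with joint 5 steady at 0.026 rad inside its range. Handing in.

```bash
python3 -c "
from station import manip
print(manip.job_done())"
```

```text
the job is handed in; nothing more can be done
None
```

I nested the mat's cup in its twin, drew the wrench out of the block, and handed the job in at about 15.8 s with the wrench held leaning over the mat. No verdict was reported.

- **Cup:** the nested rim reads about 92–94 mm, which puts it roughly 24 mm above the twin's origin. The two cups line up within 1–2 mm, and the twin stands where it started.
- **Wrench:** from the arm's pose, it leans 0.74 rad (42°) with the jaw about 105 mm above the bench. That is about 102 mm above the mat, and the jaw is 2 mm from the measured mat centre. Fits to the depth images gave 42–44°.
- **Hold:** the wrench was still in the grip, with the fingers 23 mm apart and joint speeds near zero.
- **Rest of the bench:** the last pictures showed both levers in the block and the bystanders unmoved. I judged this by eye and did not measure it.

Two things were less than ideal:
- **Joint 5:** it ended only 0.026 rad from its lower limit, though steady, so I stopped at 42° instead of a full 45°.
- **Side camera:** its positions differed from the top camera's by 2–4 mm, so I averaged the views or used the wrist camera.

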